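# Make up the coffee caddy

### The arm

A 6-joint arm with a two-finger parallel gripper is mounted at the origin on the work surface. World frame = base frame: x ahead of the robot, y to its left, z up, the work surface at z = 0. Lengths are in mm, angles in degrees, forces in N, time in s.
With the tool pointing down it reaches from about 350 to 850 mm from the base axis. Payload 8.1 kg.
Tool frame: the origin (TCP) lies midway between the tips of the shut fingers; the grasp point (between the pads) lies 19 mm behind it (grasp_offset is the z of the grasp point in the tool frame, in mm); z points along the fingers, y is the direction in which the jaws open and shut (so a half turn about z gives the same grasp; the last joint's range is limited). The gripper opens to 93 mm and grips with 3 to 60 N. Pads are 15 mm wide; open, the fingers measure 128 mm over their backs; the gripper's body (75 mm by 188 mm) begins 65 mm behind the grasp point.
Start: joints at [-76.112, 7.471, 85.268, -0, 87.261, -4.893], TCP at [193.197, -568.049, 218.635] pointing down, gripper open.
Joint ranges: [-169.43, 169.43], [-51.17, 129.36], [1.28, 143.12], [-76.62, 256.62], [0, 156.53], [-152.29, 152.29]. Speed limits (degrees/s): [136.94, 136.94, 159.86, 180, 180, 180].

### API

Orientations are given as a 3x3 rotation matrix whose columns are the frame's x, y, z axes.
In Python, from rig import * gives the robot as it stands.
- The arm moves only by the tool apply_moves, never from a script. Its argument "targets" is a list that holds one entry, the list of rows, each a list of 7 numbers: the shift along the tool's x, y, z in units of 50 mm (1.0 is 50 mm), then the turn, a rotation vector about the tool's x, y, z in units of 8 degrees (1.0 is 8 degrees), then the opening, from 0 (shut) to 1 (fully open). In form: [[[x, y, z, ax, ay, az, gripper], ...]]. A call has 1 to 8 rows; each row is the pose to reach, as a shift and turn from the pose commanded when the call began, along the tool's axes at that moment; what a row does not reach only later rows make up. A row lasts 1/8 s, in which the tool goes at most 62.5 mm and 10.7 degrees, less where a joint would pass 70% of its speed; a pose out of reach is approached as far as the arm can. A call with a gripper value outside its range is refused whole. The fingers move at their own pace and stop on an object; "newtons" is the grip in N (left out, the last holds). Time passes only in rows, so rows that repeat a pose let the fingers close. It gives the time, the measured TCP pose, the force and the opening at its end, in the units of the state.
- state(): the state, without advancing time (a new reading comes with each control period).
- get_image(name): name is "scene" or "top" or "wrist"; returns the picture (480x640x3 uint8, blue, green, red); there is no depth.
- camera_params(name): a dict with "K" (3x3 intrinsics, pixels), "cam_to_world" (4x4, takes a point from camera to world coordinates). Camera axes: x right, y up, looking along -z (the intrinsics and any distortion apply to the point x, -y, -z); pixel columns grow to the right and rows downward; lengths in mm; the calibration is good to about 2 mm. A picture is of the moment at which its call begins: read the wrist's pose just before it. camera_params takes no time and is no camera call; for the wrist camera it gives the pose at the moment of the call.
- sign_off(): hands the job in, once; it reports no verdict.
Trained networks look in the newest picture that a camera, given by its name, has taken for a name from the list of things; names that differ only in an ending like _2 or _b are one class to them, and where a whole thing is asked for, a point or a joint stands for the part that bears it (a point fixed in the world has none). Each returns a list of dicts, best first, with "confidence" (0 to 1); they miss things now and then, are a little off and sometimes report something else, mostly with a low value. They report only what shows in the picture. A call takes as long as a camera call. They do not tell look-alikes from the thing itself.
- search_frame(camera, label): "uv" ([column, row] in pixels, amid what is visible of it).
- outline_of(camera, label): "mask" (480x640 bool, what is visible of it) and "uv" ([column, row] in pixels, amid what is visible of it).
The state is a dict: "clock": time; "qpos": joint angles; "dq": joint speeds; "effort": joint torques, N m; "eef_pos": TCP position; "orientation": TCP orientation; "ft_force": force on the tool from outside, world axes, zero at the start; "ft_torque": the same for the moment, N m; "width": opening from 0.0 (shut) to 1.0 (fully open).
Only numpy, scipy, OpenCV 4.12 (cv2) and the standard library are available. Lean on these libraries where they do the work, as an engineer would, in place of code of your own. Each camera call takes 0.05 s, during which the arm holds its last target.

### The job

Make up the wooden coffee caddy that goes back on the shelf. The screw-lid jar in it does not belong there: let the jar and the clamp-lid canister change places, so that the canister ends in the square bay where the jar is now and the jar stands well on the trivet, not overhanging it; put the moka pot in the other square bay and the teaspoon flat in the long slot. Keep the pot and both jars upright throughout, and leave the milk jug, the cake fork and the saucer where they are.

Things in the scene. Friction and masses are not known exactly. Their poses are not given: they have to be found in the camera images.
- caddy: Open wooden caddy, fixed, 188 (x) by 218 (y) by 45 mm high, walls and floor 6 mm. Origin: centre of underside; inner floor 6 mm up. Long slot on its -x side (facing the robot), inside 70 by 206 mm, centre (-53, 0) mm in its frame. Behind it two square bays, 100 mm inside, centres (38, 53) (canister's bay; holds the jar at the start) and (38, -53) (pot's bay, empty). Yaw within 0.3 rad of 0.
- trivet: Grey round silicone trivet, fixed flat on the counter, 110 mm across, 8 mm thick. Origin: centre of the underside. The canister stands on it at the start.
- canister: Glass canister, hinged glass lid with steel wire clamp: upright cylinder 62 mm across, 112 mm tall. Origin: centre of underside, z up. Clamp wire stands out to 40 mm from the axis at +y, hinge to 37 mm at -y (58 to 112 mm up): grip the bare glass along its x axis, about 85 mm up. Stands on the trivet at the start. About 0.3 kg.
- jar: Glass jar with plain steel screw lid, look-alike of the canister: upright, 62 mm across, glass up to 80 mm, then a neck 58 mm across, lid 62 mm across from 86 to 110 mm up. Origin: centre of underside. Grip the lid from any side, about 97 mm up. Stands in the caddy's +y bay at the start. About 0.3 kg.
- moka_pot: Stainless moka pot, lid shut, 138 mm tall with its black knob. Origin: centre of underside on the axis, z up. Boiler 67 mm across at the foot, 56 mm at 60 mm up; above it a round chamber 60 mm across, 60 to 120 mm up: grip it along the pot's x at about 106 mm up. Black handle at +y to 63 mm from the axis (63 to 121 mm up), spout at -y to 42 mm. About 0.4 kg.
- teaspoon: Steel teaspoon, 129 mm long, lying on the counter along its own x: bowl (29 mm wide, 7 mm high) at +x, handle to -x. Origin: on the counter under its middle, z up. Handle 9 mm wide, 5 mm thick, top 8 mm up, from x = -65 to 25 mm. Grip across the handle (along y) near x = 5 mm. About 35 g.
- milk_jug: Small open steel milk jug, no lid, 90 mm tall, 70 mm across, steel loop handle at +y to 62 mm from the axis. Origin: centre of the underside. To be left alone.
- cake_fork: Three-pronged steel cake fork, 140 mm long, 20 mm wide, 7 mm high, lying along its own x with the prongs at +x. Origin: on the counter under its middle. To be left alone.
- saucer: White ceramic saucer with blue pattern, 110 mm across, 13 mm high. Origin: centre of the underside. To be left alone.
There are look-alikes about, which are no part of the job. What is shaped like the canister but blue or pink is not meant. Of the things that look like the trivet, take the one that is farthest to the robot's left at the start.

How it is judged (in metres and radians):
At the end, for the whole second after the job is handed in: Canister upright on the floor of the +y bay, pot likewise in the -y bay (each within 23 mm of bay centre in x and y); teaspoon flat in the slot; jar upright on the trivet within 24 mm of its centre; all at rest; jug, fork and saucer within 25 mm of their starts (x of canister in the frame of caddy between 0.015 and 0.061 m and y of canister in the frame of caddy between 0.03 and 0.076 m and z of canister in the frame of caddy between 0 and 0.012 m and angle between each of canister, moka_pot, jar's own z axis and vertical below 0.12 rad and x of moka_pot in the frame of caddy between 0.015 and 0.061 m and y of moka_pot in the frame of caddy between -0.076 and -0.03 m and z of moka_pot in the frame of caddy between 0 and 0.012 m and x of teaspoon in the frame of caddy between -0.085 and -0.021 m and y of teaspoon in the frame of caddy between -0.06 and 0.06 m and z of teaspoon in the frame of caddy between 0 and 0.018 m and angle between the z axis of teaspoon and the z axis of caddy, either way round below 0.2 rad and horizontal distance between jar and trivet below 0.024 m and height (world z) of jar between 0.004 and 0.013 m and linear speed of each of canister, moka_pot, teaspoon, jar below 0.02 m/s and distance of each of milk_jug, cake_fork, saucer from where it was at the start of the episode below 0.025 m); the robot touches nothing.
It fails at once if the canister, the jar or the moka pot is tipped by more than 0.6 rad (angle between any of canister, jar, moka_pot's own z axis and vertical above 0.6 rad).
It fails at once if the milk jug, the cake fork or the saucer is moved by more than 40 mm (distance of any of milk_jug, cake_fork, saucer from where it was at the start of the episode above 0.04 m).
It also fails if it takes over 128 s, if anything falls off the work surface, if the arm or the gripper's body presses on something with over 40 N, if the wrist force passes 120 N, or if a joint passes its speed limit or range.

## Working session

There is one attempt and no reset: what is moved stays moved. The work goes in short steps, Python scripts to look and compute and a tool call to move; the robot and the scene stay as the last step left them, time stands still between calls to the robot, and variables do not carry over. Pictures are saved under pics/ and viewed, and the job is handed in when it is done.

Besides the shell and the picture viewer there is one more tool, called after ">>>" in YAML: its name, and indented under it one key for each argument. apply_moves: Moves the arm, as the interface text tells. Its arguments: {"type":"object","properties":{"targets":{"type":"array","items":{"type":"array","items":{"type":"array","items":{"type":"number"}}}},"newtons":{"type":"number"}},"required":["targets"]}

```bash
mkdir -p pics; ls; python3 - <<'E'
from rig import *
import cv2
s=state();print(s)
for n in("scene","top","wrist"):
    cv2.imwrite(f"pics/{n}0.png",get_image(n)); p=camera_params(n);print(n,p)
E
```

```text
pics
{'clock': 0.0, 'qpos': array([-7.61111757e+01,  7.51367570e+00,  8.53314695e+01, -1.49847220e-03,
        8.72607933e+01, -4.89357336e+00]), 'dq': array([-0.10185231, -0.12696642, -0.02029273,  0.04588216, -0.00681631,
       -0.01466084]), 'effort': array([-2.37042230e-03, -5.59843147e+01, -4.91757631e+01,  7.67932297e-02,
        3.52644303e-02, -9.99337112e-05]), 'eef_pos': array([ 193.05107033, -567.47832867,  217.58139097]), 'orientation': array([[ 9.46747842e-01,  3.21975625e-01, -4.69185057e-04],
       [ 3.21975940e-01, -9.46746162e-01,  1.78864599e-03],
       [ 1.31701259e-04, -1.84446303e-03, -9.99998290e-01]]), 'ft_force': array([-0.3618682 ,  0.44622045,  0.46581892]), 'ft_torque': array([-0.04018215,  0.01359793, -0.02618449]), 'width': 0.9981546093926372}
scene {'K': array([[447.61250511,   0.        , 327.90473609],
       [  0.        , 447.61250511, 241.7806424 ],
       [  0.        ,   0.        ,   1.        ]]), 'cam_to_world': array([[-4.87580356e-01, -6.09175331e-01,  6.25436498e-01,
         1.11020817e+03],
       [ 8.73074975e-01, -3.42121294e-01,  3.4
[... 558 characters left out ...]
1],
       [ 3.88719590e-03,  1.21381738e-01,  9.92598289e-01,
         1.01828517e+03],
       [ 0.00000000e+00,  0.00000000e+00,  0.00000000e+00,
         1.00000000e+00]])}
wrist {'K': array([[402.06257864,   0.        , 306.14614958],
       [  0.        , 402.06257864, 241.89620048],
       [  0.        ,   0.        ,   1.        ]]), 'cam_to_world': array([[ 3.22244935e-01,  9.16339253e-01,  2.37656424e-01,
         2.57176517e+02],
       [-9.46655507e-01,  3.12255094e-01,  7.96247919e-02,
        -5.46074800e+02],
       [-1.24610667e-03, -2.50637448e-01,  9.68080222e-01,
         3.83955521e+02],
       [ 0.00000000e+00,  0.00000000e+00,  0.00000000e+00,
         1.00000000e+00]])}
```

View pics/top0.png

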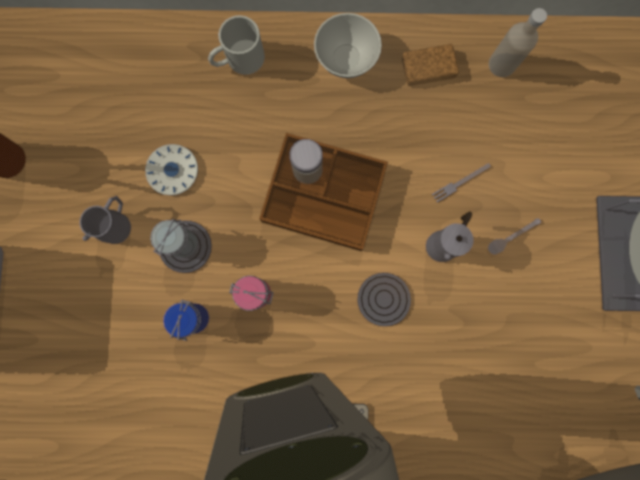

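View pics/scene0.png

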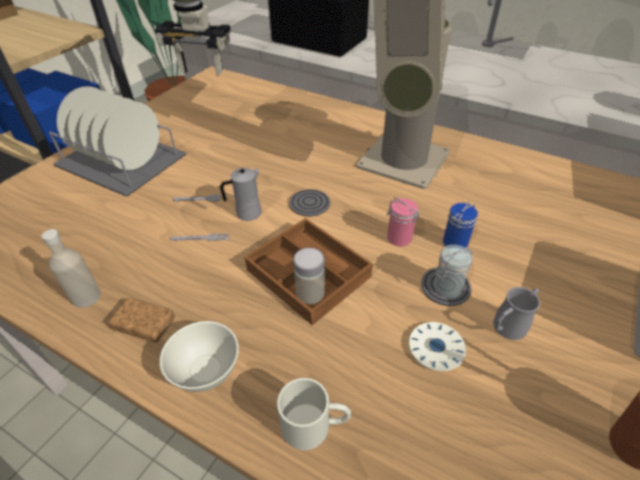

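View pics/wrist0.png

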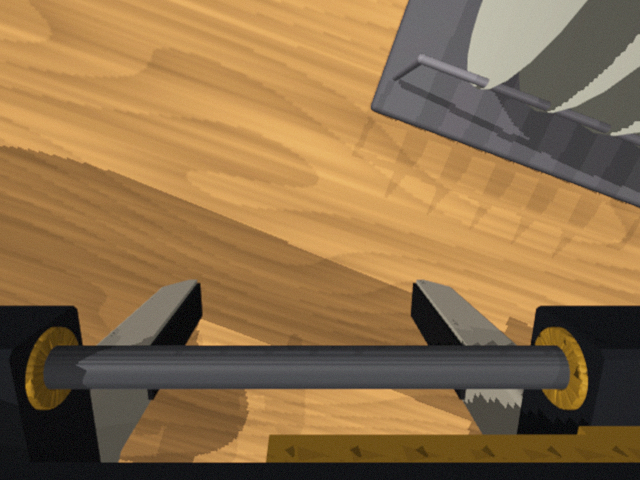

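The top view (up = +x, left = +y) shows the clear canister at (168,238) on the left trivet (184,247). A second trivet is at (384,298), which is farther right, so it isn't the one meant. The blue (185,320) and pink (250,293) canisters are look-alikes. The jar is at (306,157) in the caddy, the pot at (455,240), the spoon candidate at (515,237) and the fork candidate at (462,183). I'll confirm these in crops.

```bash
cat > h.py <<'E'
from rig import *
import numpy as np, cv2
def ray(n,uv,P=None):
    p=P or camera_params(n);K=p["K"];T=p["cam_to_world"]
    d=np.linalg.inv(K)@np.array([uv[0],uv[1],1.]);d=T[:3,:3]@np.array([d[0],-d[1],-d[2]])
    return T[:3,3],d
def at(n,uv,z,P=None):
    o,d=ray(n,uv,P);return (o+d*(z-o[2])/d[2])[:2]
def px(n,X,P=None):
    p=P or camera_params(n);T=p["cam_to_world"];c=T[:3,:3].T@(np.asarray(X,float)-T[:3,3])
    q=p["K"]@np.array([c[0],-c[1],-c[2]]);return q[:2]/q[2]
def crop(img,x0,y0,w,h,name,s):
    cv2.imwrite("pics/"+name,cv2.resize(img[y0:y0+h,x0:x0+w],None,fx=s,fy=s,interpolation=cv2.INTER_CUBIC))
E
python3 - <<'E'
from h import *
im=cv2.imread("pics/top0.png")
crop(im,420,150,140,130,"c_r.png",5)
crop(im,250,120,145,135,"c_c.png",5)
crop(im,60,135,160,140,"c_l.png",4.5)
for n in ["top","scene"]:
    get_image(n)
    for l in ["caddy","trivet","canister","jar","moka_pot","teaspoon","cake_fork","saucer","milk_jug"]:
        for r in search_frame(n,l)[:4]:print(n,l,np.round(r["uv"],1),round(r["confidence"],2),at(n,r["uv"],0).round())
E
```

```text
top caddy [329.  195.7] 0.73 [533. -27.]
top trivet [381.8 297.6] 0.58 [ 321. -139.]
top canister [249.7 291.5] 0.87 [329. 134.]
top canister [174.8 241.8] 0.86 [430. 294.]
top canister [183.7 321.2] 0.65 [267. 268.]
top jar [309.1 159.5] 0.72 [612.  17.]
top moka_pot [445.8 240.7] 0.67 [ 441. -273.]
top teaspoon [501.6 244.2] 0.83 [ 435. -390.]
top cake_fork [455.4 180.7] 0.76 [ 570. -295.]
top saucer [171.  169.1] 0.93 [586. 310.]
scene caddy [292.4 266. ] 0.9 [533. -61.]
scene trivet [436.7 291. ] 0.65 [440. 257.]
scene trivet [307.4 203. ] 0.61 [ 319. -150.]
scene canister [398.5 220.7] 0.98 [265.  92.]
scene canister [460.5 223.6] 0.87 [197. 235.]
scene canister [452.2 273.6] 0.77 [374. 271.]
scene canister [292.8 263.7] 0.21 [527. -65.]
scene jar [308.9 274.7] 0.95 [537. -14.]
scene moka_pot [245.4 192.4] 0.67 [ 363. -323.]
scene teaspoon [206.6 198.7] 0.72 [ 437. -399.]
scene cake_fork [203.1 237.3] 0.52 [ 560. -306.]
scene saucer [439.3 347.2] 0.63 [575. 309.]
scene milk_jug [516.9 310.6] 0.95 [408. 424.]
```

View pics/c_r.png

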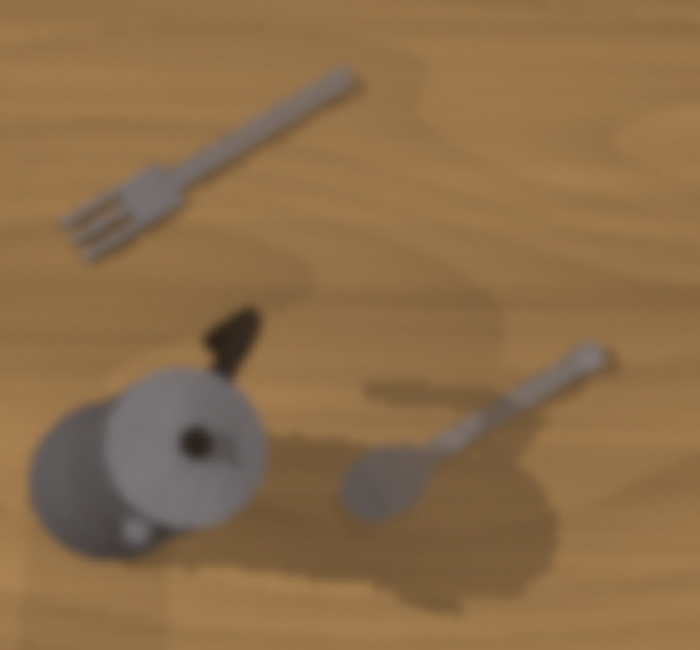

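View pics/c_c.png

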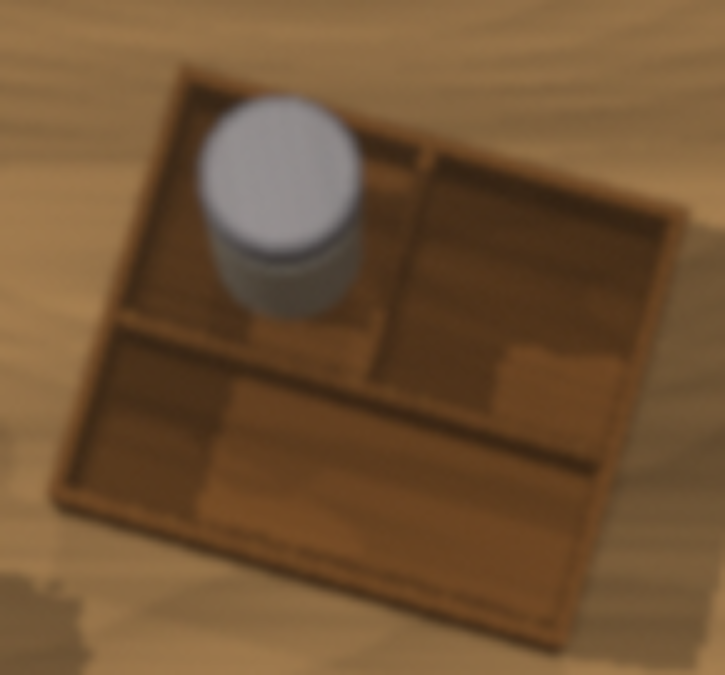

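View pics/c_l.png

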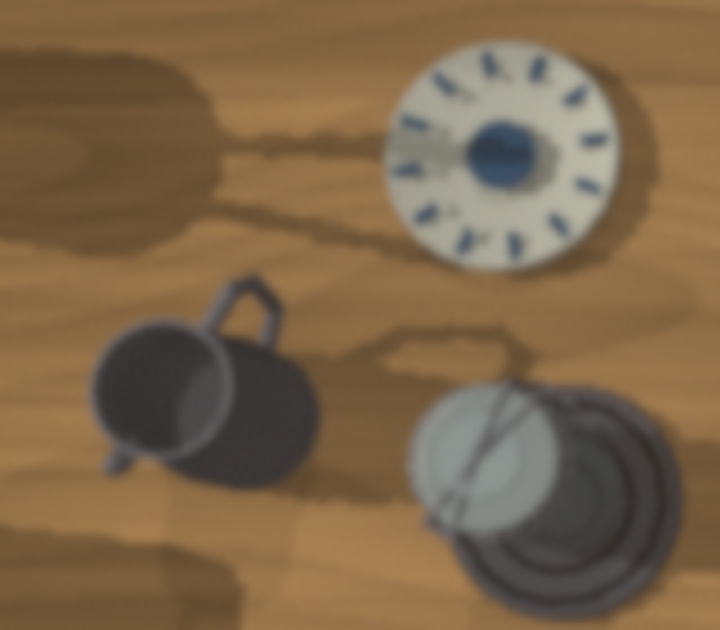

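Crops confirm it: three prongs on the (462,183) item, so that is the fork, and a bowl on the (515,237) item, so that is the teaspoon with its bowl to the left. The clear wire-clamp canister on the left trivet and the plain-lid jar in the bay also match. Now the positions.

```bash
python3 - <<'E'
from h import *
t="top"
r=lambda u,v:(420+u/5-.4,150+v/5-.4)
c=lambda u,v:(250+u/5-.4,120+v/5-.4)
l=lambda u,v:(60+u/4.5-.4,135+v/4.5-.4)
C=np.array([at(t,c(*q),45) for q in [(185,66),(690,208),(570,640),(53,500)]]);print("caddy",C.round(1),C.mean(0).round(1),np.linalg.norm(np.roll(C,-1,0)-C,axis=1).round())
# +y+x, -y+x, -y-x, +y-x
ex=(C[0]+C[1]-C[2]-C[3]);ey=(C[0]+C[3]-C[1]-C[2]);yaw=(np.arctan2(ex[1],ex[0])+np.arctan2(-ey[0],ey[1]))/2
print("yaw",np.degrees(yaw),np.degrees(np.arctan2(ex[1],ex[0])),np.degrees(np.arctan2(-ey[0],ey[1])))
can=at(t,l(485,458),112);print("can",can)
a,b=at(t,l(512,384),112),at(t,l(437,526),112);d=a-b;print("wire axis",np.degrees(np.arctan2(d[1],d[0])), np.linalg.norm(a-can),np.linalg.norm(b-can))
print("trivet",at(t,l(563,499),8))
print("jar",at(t,c(281,173),110))
print("pot",at(t,r(185,448),120),"knob",at(t,r(197,442),138),"foot~")
h=at(t,r(235,335),121);s=at(t,r(135,530),115);d=h-at(t,r(185,448),120);print("handle",h,"spout",s,np.degrees(np.arctan2(d[1],d[0])));d=h-s;print(np.degrees(np.arctan2(d[1],d[0])))
a,b=at(t,r(345,505),4),at(t,r(608,350),6);d=a-b;print("spoon",a,b,(a+b)/2,np.linalg.norm(d),np.degrees(np.arctan2(d[1],d[0])))
print("saucer",at(t,l(502,155),13),"jugtop",at(t,l(163,388),90),"fork",at(t,r(75,240),4),at(t,r(350,75),4))
im=cv2.imread("pics/scene0.png")
crop(im,165,160,130,100,"s_r.png",6);crop(im,390,220,160,150,"s_l.png",4.5);crop(im,240,210,140,115,"s_c.png",5.5)
E
```

```text
caddy [[ 654.2   62.4]
 [ 597.3 -145.1]
 [ 419.2  -96.8]
 [ 472.8  111.3]] [535.8 -17.1] [215. 185. 215. 188.]
yaw -15.001418153712084 -15.126037056452299 -14.87679925097187
can [427.67822497 274.56401339]
wire axis -25.013204322647102 32.59617120190316 33.89353858749508
trivet [422.18056237 270.76135771]
jar [589.77165545  19.75844418]
pot [ 429.20327837 -262.36729973] knob [ 429.15828006 -261.77836857] foot~
handle [ 471.66848332 -281.49153258] spout [ 398.96048451 -244.6340858 ] -24.24445084335276
-26.881554949280805
spoon [ 421.07115999 -360.74775569] [ 487.76122931 -472.18565779] [ 454.41619465 -416.46670674] 129.86905470481028 120.89843304540717
saucer [582.75904176 305.61421802] jugtop [458.44056161 419.92662622] fork [ 531.81738181 -249.72375418] [ 605.09411397 -367.84063661]
```

View pics/s_r.png

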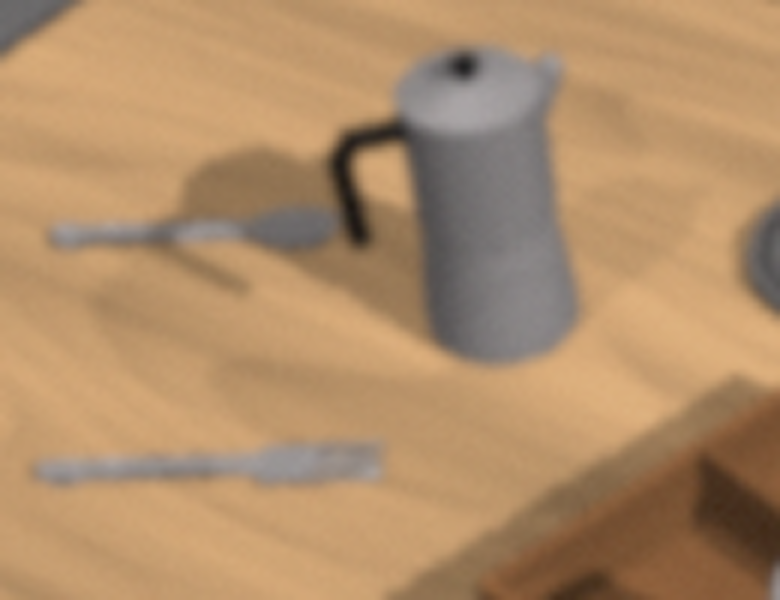

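View pics/s_l.png

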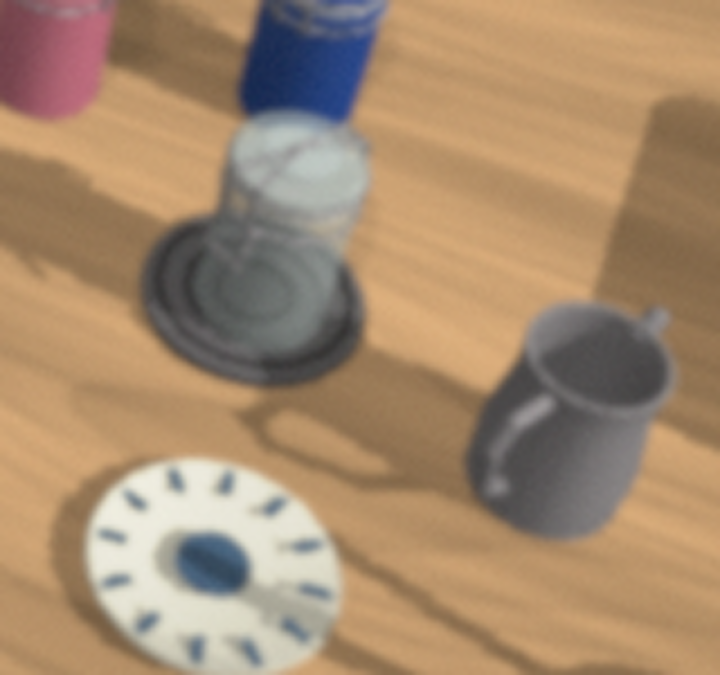

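View pics/s_c.png

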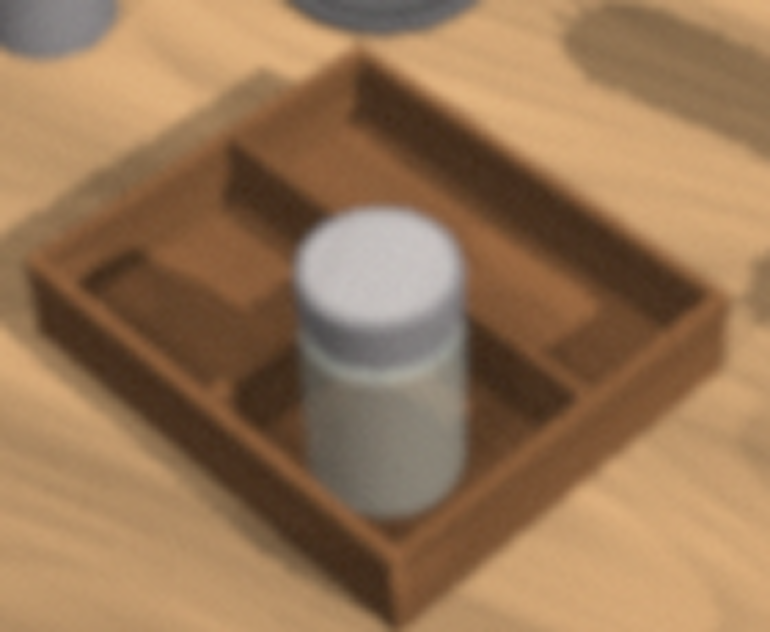

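```bash
python3 - <<'E'
from h import *
def tri(a,b):
    A=[];B=[]
    for n,uv in(("top",a),("scene",b)):
        o,d=ray(n,uv);d=d/np.linalg.norm(d);M=np.eye(3)-np.outer(d,d);A.append(M);B.append(M@o)
    x=np.linalg.solve(sum(A),sum(B));return x.round(1),[np.linalg.norm(px("top",x)-a).round(1),np.linalg.norm(px("scene",x)-b).round(1)]
r=lambda u,v:(420+u/5-.4,150+v/5-.4)
c=lambda u,v:(250+u/5-.4,120+v/5-.4)
l=lambda u,v:(60+u/4.5-.4,135+v/4.5-.4)
R=lambda u,v:(165+u/6-.4,160+v/6-.4)
Cc=lambda u,v:(240+u/5.5-.4,210+v/5.5-.4)
L=lambda u,v:(390+u/4.5-.4,220+v/4.5-.4)
print("can top",tri(l(485,458),L(300,157)),at("top",l(485,458),120),at("scene",L(300,157),120))
print("jar top",tri(c(281,173),Cc(380,267)),at("top",c(281,173),116),at("scene",Cc(380,267),116))
print("knob",tri(r(197,442),R(463,66)),at("scene",R(463,66),138))
print("trivet",at("top",l(563,499),8),at("scene",L(253,297),8))
print("corner",[tri(c(*a),Cc(*b)) for a,b in(((185,66),(398,555)),((690,208),(30,265)),((53,500),(725,300)),((570,640),(360,48)))])
# trivet & caddy points reference
cc=np.array([535.8,-17.1]);y=np.radians(-15);Rm=np.array([[np.cos(y),-np.sin(y)],[np.sin(y),np.cos(y)]])
for q in((-53,0),(38,53),(38,-53)):print(q,(cc+Rm@q).round(1))
E
```

```text
can top (array([427.6, 274. , 113.1]), [np.float64(0.1), np.float64(0.1)]) [426.67801554 272.02056882] [434.89250963 274.60312805]
jar top (array([587.5,  19.3, 117.8]), [np.float64(0.1), np.float64(0.1)]) [587.95238451  19.53826976] [586.11015553  18.25020419]
knob (array([ 429.8, -263. ,  134.9]), [np.float64(0.2), np.float64(0.2)]) [ 433.20492696 -260.37740674]
trivet [422.18056237 270.76135771] [422.78484871 270.35321622]
corner [(array([652.5,  62.7,  48.9]), [np.float64(0.3), np.float64(0.3)]), (array([ 597.1, -144.4,   43.9]), [np.float64(0.5), np.float64(0.5)]), (array([473.6, 111.1,  41.4]), [np.float64(0.4), np.float64(0.4)]), (array([418.7, -95.9,  45.1]), [np.float64(0.5), np.float64(0.4)])]
(-53, 0) [484.6  -3.4]
(38, 53) [586.2  24.3]
(38, -53) [558.8 -78.1]
```

```bash
cat >> h.py <<'E'
from scipy.spatial.transform import Rotation as Ro
def plan(x,y,z,jaw=None):
    "TCP target mm, jaw angle deg (direction of tool y); prints shift+turn in units"
    s=state();R=s["orientation"];p=s["eef_pos"]
    cur=np.degrees(np.arctan2(R[1,1],R[0,1]))
    j=cur if jaw is None else jaw
    a=np.radians(j);Y=np.array([np.cos(a),np.sin(a),0]);Z=np.array([0,0,-1.]);T=np.c_[np.cross(Y,Z),Y,Z]
    d=R.T@(np.array([x,y,z])-p)/50;rv=np.degrees(Ro.from_matrix(R.T@T).as_rotvec())/8
    print("clk %.2f"%s["clock"],"tcp",p.round(1),"jaw %.1f"%cur,"q6 %.0f"%s["qpos"][5],"w %.3f"%s["width"],"F",s["ft_force"].round(1),"->",d.round(2).tolist(),rv.round(2).tolist())
E
python3 - <<'E'
from h import *
plan(587.5,19.3,190)
print(at("top",(249.5,291),112), at("scene",(403,202),112))
E
```

```text
clk 1.15 tcp [ 193.2 -568.1  218.7] jaw -71.2 q6 -5 w 1.000 F [-0.8  0.7  0.6] -> [11.25, -8.58, 0.57] [0.0, 0.0, -0.0]
[328.66466851 118.43279677] [322.62241016 114.1418322 ]
```

>>> apply_moves:
  targets:
    - [[11.25,-8.58,0.5,0,0,0,1],[11.25,-8.58,0.5,0,0,0,1],[11.25,-8.58,0.5,0,0,0,1],[11.25,-8.58,0.5,0,0,0,1],[11.25,-8.58,0.5,0,0,0,1],[11.25,-8.58,0.5,0,0,0,1],[11.25,-8.58,0.5,0,0,0,1],[11.25,-8.58,0.5,0,0,0,1]]

```text
clock: 2.15
eef_pos: [472.8, -151.5, 201.3]
orientation: [[0.947, 0.322, 0.001], [0.322, -0.947, -0.001], [0.001, 0.001, -1.0]]
ft_force: [1.3, 0.1, 0.0]
width: 0.999
```

```bash
python3 - <<'E'
from h import *
plan(587.5,19.3,190,-71.2)
E
```

```text
clk 2.15 tcp [ 472.8 -151.5  201.3] jaw -71.2 q6 48 w 0.999 F [1.3 0.1 0. ] -> [3.27, -2.5, 0.23] [0.01, -0.01, -0.0]
```

>>> apply_moves:
  targets:
    - [[3.27,-2.5,0.2,0,0,0,1],[3.27,-2.5,0.2,0,0,0,1],[3.27,-2.5,0.2,0,0,0,1],[3.27,-2.5,0.2,0,0,0,1],[3.27,-2.5,0.2,0,0,0,1]]

```text
clock: 2.78
eef_pos: [586.4, 18.5, 190.6]
orientation: [[0.946, 0.324, -0.001], [0.324, -0.946, -0.0], [-0.001, -0.0, -1.0]]
ft_force: [-0.9, -0.7, -0.5]
width: 0.999
```

```bash
python3 - <<'E'
from h import *
plan(587.5,19.3,84,-71.2)
P=camera_params("wrist");im=get_image("wrist")
cv2.imwrite("pics/w1.png",im)
print(px("wrist",(587.5,19.3,116),P))
for n in("jar","caddy"):
    for r in search_frame("wrist",n):print(n,r, at("wrist",r["uv"],116,P))
E
```

```text
clk 2.77 tcp [586.4  18.5 190.6] jaw -71.1 q6 68 w 0.999 F [-0.9 -0.7 -0.5] -> [0.03, -0.01, 2.13] [-0.0, 0.01, 0.01]
[305.34191735 247.92850946]
jar {'uv': [305.6, 243.6], 'confidence': 0.97} [590.18190976  20.04865556]
caddy {'uv': [337.0, 282.7], 'confidence': 0.98} [572.34127656  -7.13966335]
```

View pics/w1.png

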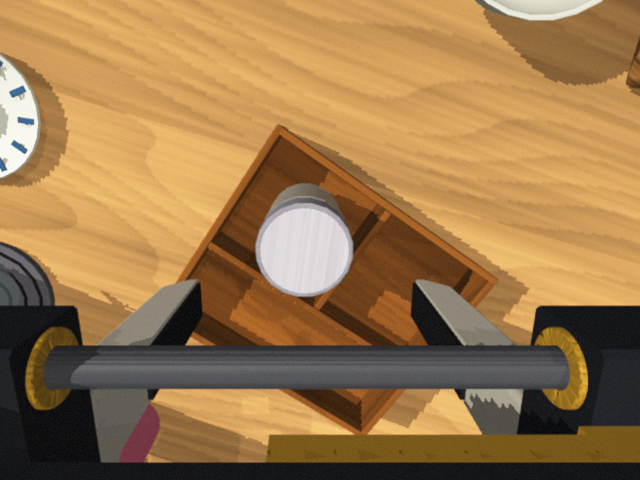

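The wrist view shows the lid at (304,248), and I predicted (305,248). Descending and gripping the jar.

>>> apply_moves:
  targets:
    - [[0.02,0,1.0,0,0,0,1],[0.02,0,1.8,0,0,0,1],[0.02,0,2.13,0,0,0,1],[0.02,0,2.13,0,0,0,0],[0.02,0,2.13,0,0,0,0],[0.02,0,2.13,0,0,0,0],[0.02,0,2.13,0,0,0,0],[0.02,0,2.13,0,0,0,0]]
  newtons: 25

```text
clock: 3.92
eef_pos: [588.5, 18.4, 86.2]
orientation: [[0.947, 0.322, 0.003], [0.322, -0.947, 0.0], [0.003, 0.001, -1.0]]
ft_force: [-0.3, 2.1, 6.0]
width: 0.668
```

```bash
python3 - <<'E'
from h import *
plan(587.5,19.3,180,-71.2)
E
```

```text
clk 3.92 tcp [588.5  18.4  86.2] jaw -71.2 q6 68 w 0.668 F [-0.3  2.1  6. ] -> [-0.01, -0.02, -1.88] [0.0, -0.02, 0.0]
```

>>> apply_moves:
  targets:
    - [[0,0,-0.5,0,0,0,0],[0,0,-1.2,0,0,0,0],[-0.2,-0.4,-1.8,0,0,0,0],[-0.7,-1.3,-1.8,0,0,0,0],[-1.2,-2.3,-1.8,0,0,0,0],[-1.6,-3.0,-1.6,0,0,0,0],[-1.78,-3.38,-1.2,0,0,0,0],[-1.78,-3.38,-0.6,0,0,0,0]]

```text
clock: 4.92
eef_pos: [448.1, 150.7, 114.6]
orientation: [[0.946, 0.324, 0.002], [0.324, -0.946, 0.0], [0.002, 0.0, -1.0]]
ft_force: [1.0, -0.4, -3.1]
width: 0.662
```

```bash
python3 - <<'E'
from h import *
plan(450,150,80.7,-71.2)
E
```

```text
clk 4.92 tcp [448.1 150.7 114.6] jaw -71.1 q6 83 w 0.662 F [ 1.  -0.4 -3.1] -> [0.03, 0.03, 0.68] [0.0, -0.01, 0.01]
```

Set it down gently, release, then rise.

>>> apply_moves:
  targets:
    - [[0,0,0.35,0,0,0,0],[0,0,0.6,0,0,0,0],[0,0,0.67,0,0,0,0],[0,0,0.69,0,0,0,0],[0,0,0.69,0,0,0,1],[0,0,0.69,0,0,0,1],[0,0,0.69,0,0,0,1],[0,0,-0.3,0,0,0,1]]

```text
clock: 5.92
eef_pos: [445.5, 148.7, 126.3]
orientation: [[0.947, 0.322, -0.008], [0.322, -0.947, -0.002], [-0.008, -0.001, -1.0]]
ft_force: [0.8, 1.5, 0.3]
width: 0.991
```

```bash
python3 - <<'E'
from h import *
plan(450,150,190)
plan(451.8,-412.2,140,30.9)
E
```

```text
clk 5.92 tcp [445.5 148.7 126.3] jaw -71.2 q6 83 w 0.991 F [0.8 1.5 0.3] -> [0.08, 0.0, -1.27] [-0.01, 0.06, 0.0]
clk 5.92 tcp [445.5 148.7 126.3] jaw -71.2 q6 83 w 0.991 F [0.8 1.5 0.3] -> [-3.49, 10.66, -0.26] [-0.06, 0.04, -12.77]
```

>>> apply_moves:
  targets:
    - [[0.05,0,-1.0,0,0,0,1],[-0.2,1.0,-1.6,0,0,-1.3,1],[-0.6,2.2,-1.6,0,0,-2.6,1],[-1.0,3.4,-1.6,0,0,-3.9,1],[-1.4,4.6,-1.6,0,0,-5.2,1],[-1.8,5.8,-1.6,0,0,-6.5,1],[-2.2,7.0,-1.6,0,0,-7.8,1],[-2.6,8.2,-1.6,0,0,-9.1,1]]

```text
clock: 6.92
eef_pos: [457.8, -227.2, 210.1]
orientation: [[0.084, 0.996, 0.001], [0.996, -0.084, -0.0], [-0.0, 0.001, -1.0]]
ft_force: [1.6, 0.5, 1.0]
width: 1.0
```

```bash
python3 - <<'E'
from h import *
plan(451.8,-412.2,150,30.9)
E
```

```text
clk 6.92 tcp [ 457.8 -227.2  210.1] jaw -4.8 q6 -27 w 1.000 F [1.6 0.5 1. ] -> [-3.7, 0.19, 1.2] [0.01, 0.01, -4.47]
```

>>> apply_moves:
  targets:
    - [[-1.2,0.05,0,0,0,-1.3,1],[-2.4,0.1,0,0,0,-2.6,1],[-3.4,0.19,0.4,0,0,-3.8,1],[-3.7,0.19,1.0,0,0,-4.47,1],[-3.7,0.19,1.2,0,0,-4.47,1],[-3.7,0.19,1.2,0,0,-4.47,1]]

```text
clock: 7.68
eef_pos: [450.5, -409.2, 149.0]
orientation: [[-0.508, 0.862, -0.001], [0.862, 0.508, 0.002], [0.002, -0.0, -1.0]]
ft_force: [0.4, 0.6, 0.4]
width: 0.999
```

```bash
python3 - <<'E'
from h import *
plan(451.8,-412.2,2.5,30.9)
P=camera_params("wrist");im=get_image("wrist");cv2.imwrite("pics/w2.png",im)
for X in((454.4,-416.5,6),(451.8,-412.2,8),(487.8,-472.2,6),(421,-360.7,4)):print(px("wrist",X,P))
for r in search_frame("wrist","teaspoon"):print(r)
E
```

```text
clk 7.67 tcp [ 450.5 -409.2  149. ] jaw 30.5 q6 -78 w 0.999 F [0.4 0.6 0.4] -> [-0.07, -0.01, 2.93] [-0.0, -0.01, -0.05]
[307.70052463 239.44442958]
[307.64167224 233.85084794]
[308.21968267 315.09606969]
[307.18923145 155.50953449]
{'uv': [305.5, 196.9], 'confidence': 0.68}
```

View pics/w2.png

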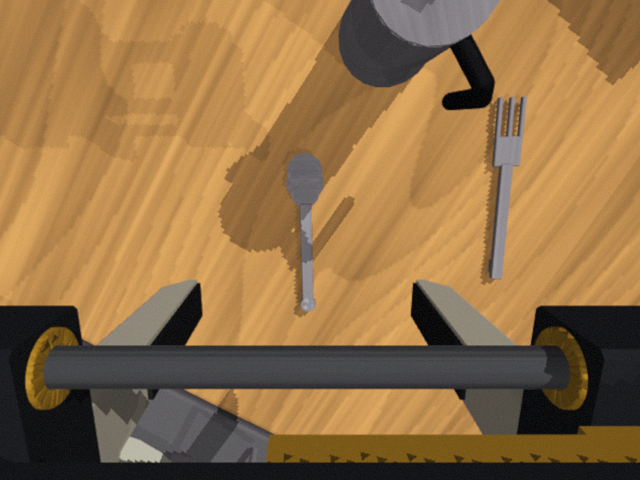

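The wrist view shows the spoon from (304,152) to (307,312) with its middle at about (305,232). The fork and pot are clear to the right and above.

```bash
python3 - <<'E'
from h import *
a,b=at("wrist",(304,152),4),at("wrist",(307,312),6);d=a-b;print(a,b,(a+b)/2,np.linalg.norm(d),np.degrees(np.arctan2(d[1],d[0])))
g=(a+b)/2+5*d/np.linalg.norm(d);print(g)
plan(g[0],g[1],3,np.degrees(np.arctan2(d[1],d[0]))-90)
E
```

```text
[ 418.90941202 -360.80694909] [ 487.48777263 -472.15260024] [ 453.19859233 -416.47977467] 130.7702013953091 121.62912977900795
[ 450.576498   -412.22247254]
clk 7.78 tcp [ 451.5 -409.8  151. ] jaw 30.6 q6 -78 w 0.997 F [-0.2  0.3  0.9] -> [-0.03, -0.04, 2.96] [0.0, 0.01, -0.13]
```

>>> apply_moves:
  targets:
    - [[-0.02,-0.02,1.0,0,0,-0.1,1],[-0.03,-0.02,2.0,0,0,-0.1,1],[-0.03,-0.02,2.6,0,0,-0.1,1],[-0.03,-0.02,2.88,0,0,-0.1,0.5],[-0.03,-0.02,2.94,0,0,-0.1,0.4],[-0.03,-0.02,2.94,0,0,-0.1,0.3]]
  newtons: 20

```text
clock: 8.52
eef_pos: [451.7, -413.0, 4.5]
orientation: [[-0.521, 0.854, 0.002], [0.854, 0.521, -0.002], [-0.003, 0.001, -1.0]]
ft_force: [-0.5, -0.2, -0.5]
width: 0.722
```

```bash
python3 - <<'E'
from h import *
plan(450.6,-412.2,2.5)
E
```

```text
clk 8.53 tcp [ 451.7 -413.     4.5] jaw 31.4 q6 -79 w 0.722 F [-0.5 -0.2 -0.5] -> [0.03, -0.01, 0.04] [0.0, 0.02, -0.0]
```

>>> apply_moves:
  targets:
    - [[0.0,0,0.04,0,0,0,0],[0.0,0,0.04,0,0,0,0],[0.0,0,0.04,0,0,0,0],[0.0,0,0.04,0,0,0,0],[0.0,0,0.04,0,0,0,0],[0.0,0,0.04,0,0,0,0]]

```text
clock: 9.28
eef_pos: [450.6, -412.1, 0.5]
orientation: [[-0.521, 0.854, -0.0], [0.854, 0.521, 0.0], [0.0, 0.0, -1.0]]
ft_force: [-0.4, 0.1, 0.2]
width: 0.092
```

```bash
python3 - <<'E'
from h import *
plan(485.5,1,130,-15)
E
```

```text
clk 9.28 tcp [ 450.6 -412.1    0.5] jaw 31.4 q6 -79 w 0.092 F [-0.4  0.1  0.2] -> [6.69, 4.9, -2.59] [-0.0, -0.0, 5.8]
```

>>> apply_moves:
  targets:
    - [[0,0,-1.0,0,0,0,0],[0,0,-2.1,0,0,0,0],[0,0,-3.3,0,0,0,0],[0.7,0.5,-3.8,0,0,0.9,0],[1.65,1.25,-3.8,0,0,1.9,0],[2.65,2.0,-3.8,0,0,2.9,0],[3.65,2.7,-3.8,0,0,3.9,0],[4.65,3.4,-3.8,0,0,4.9,0]]

```text
clock: 10.28
eef_pos: [474.4, -123.3, 190.6]
orientation: [[0.141, 0.99, 0.0], [0.99, -0.141, -0.0], [0.0, 0.0, -1.0]]
ft_force: [1.9, 0.2, -0.5]
width: 0.091
```

```bash
python3 - <<'E'
from h import *
plan(485.5,1,100,-15)
E
```

```text
clk 10.28 tcp [ 474.4 -123.3  190.6] jaw -8.1 q6 -12 w 0.091 F [ 1.9  0.2 -0.5] -> [2.49, -0.13, 1.81] [0.0, -0.0, 0.86]
```

>>> apply_moves:
  targets:
    - [[1.0,-0.05,0.3,0,0,0.5,0],[2.0,-0.1,0.9,0,0,0.86,0],[2.49,-0.13,1.6,0,0,0.86,0],[2.49,-0.13,1.81,0,0,0.86,0],[2.49,-0.13,1.81,0,0,0.86,0]]

```text
clock: 10.9
eef_pos: [484.6, -1.5, 99.7]
orientation: [[0.253, 0.967, -0.001], [0.967, -0.253, -0.0], [-0.001, -0.001, -1.0]]
ft_force: [0.9, -0.3, 0.1]
width: 0.096
```

```bash
python3 - <<'E'
from h import *
plan(485.5,1,9,-15)
cv2.imwrite("pics/w3.png",get_image("wrist"))
E
```

```text
clk 10.90 tcp [484.6  -1.5  99.7] jaw -14.7 q6 8 w 0.096 F [ 0.9 -0.3  0.1] -> [0.05, 0.01, 1.81] [-0.01, 0.0, 0.04]
```

View pics/w3.png

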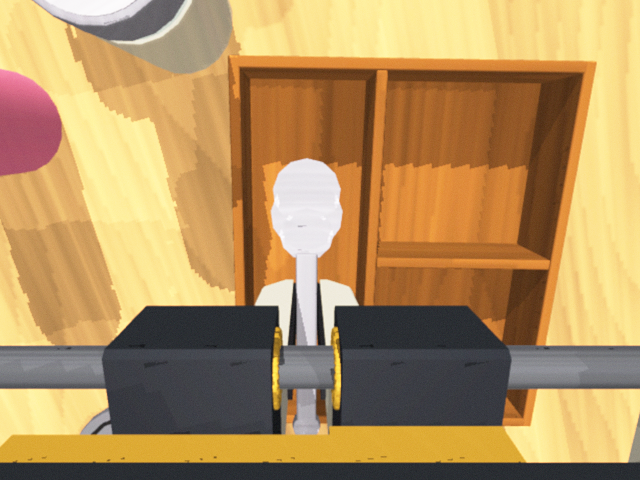

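>>> apply_moves:
  targets:
    - [[0.0,0,0.7,0,0,0,0],[0.0,0,1.4,0,0,0,0],[0.0,0,1.75,0,0,0,0],[0.0,0,1.83,0,0,0,0],[0.0,0,1.83,0,0,0,0.2],[0.0,0,1.83,0,0,0,0.2],[0.0,0,1.4,0,0,0,0.2],[0.0,0,0.6,0,0,0,0.2]]

```text
clock: 11.95
eef_pos: [484.0, -0.8, 70.2]
orientation: [[0.253, 0.967, -0.002], [0.967, -0.253, 0.0], [-0.0, -0.002, -1.0]]
ft_force: [0.3, 0.4, 0.1]
width: 0.201
```

```bash
python3 - <<'E'
from h import *
plan(427.5,273,210,65)
E
```

```text
clk 11.95 tcp [484.   -0.8  70.2] jaw -14.7 q6 9 w 0.201 F [0.3 0.4 0.1] -> [5.01, -2.49, -2.79] [-0.01, -0.01, -9.96]
```

>>> apply_moves:
  targets:
    - [[0,0,-1.1,0,0,0,0.2],[0.3,0,-2.2,0,0,-1.2,0.6],[1.2,-0.5,-2.8,0,0,-2.5,1],[2.2,-1.0,-2.8,0,0,-3.8,1],[3.2,-1.5,-2.8,0,0,-5.1,1],[4.2,-2.0,-2.8,0,0,-6.4,1],[5.0,-2.49,-2.8,0,0,-7.7,1],[5.0,-2.49,-2.8,0,0,-9.0,1]]

```text
clock: 12.95
eef_pos: [426.9, 275.7, 211.2]
orientation: [[-0.847, 0.531, 0.001], [0.531, 0.847, 0.002], [-0.0, 0.002, -1.0]]
ft_force: [0.2, -0.6, -0.6]
width: 0.903
```

```bash
python3 - <<'E'
from h import *
P=camera_params("wrist");im=get_image("wrist")
cv2.imwrite("pics/w4.png",im)
plan(427.5,273,74,65)
print(px("wrist",(427.5,273,120),P),px("wrist",(422.5,270.5,8),P))
im=get_image("top");crop(im,130,120,260,195,"t4.png",3)
E
```

```text
clk 13.00 tcp [427.4 274.3 211.2] jaw 58.4 q6 -31 w 0.948 F [ 1. -0.  1.] -> [-0.01, -0.03, 2.74] [0.01, 0.01, -0.82]
[304.78039049 249.75399786] [299.89694727 214.44875928]
```

View pics/w4.png

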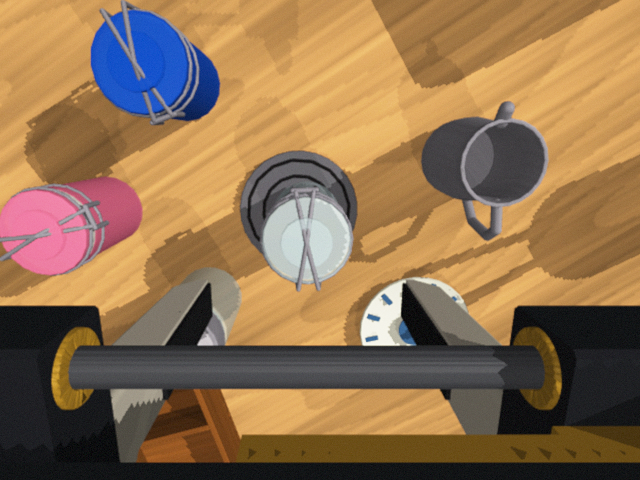

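View pics/t4.png

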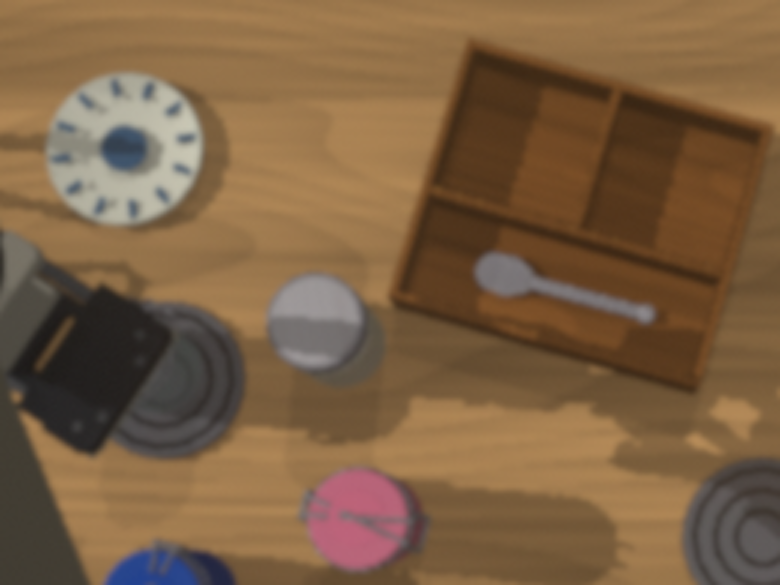

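The wrist view shows the clear canister's lid centre at (307,240), with its wires running vertically in the image, so the jaws already lie along the canister's x. The top crop shows the spoon lying in the slot and the jar upright at the temporary spot.

```bash
python3 - <<'E'
from h import *
plan(427.5,273,74,59)
P=camera_params("wrist");im=get_image("wrist")
crop(im,220,130,160,170,"w5.png",3.5)
for z in(120,):print(at("wrist",(307,240),z,P))
t=at("wrist",(299,208),8,P);print("trivet",t)
E
```

```text
clk 13.05 tcp [427.8 273.5 211.1] jaw 57.6 q6 -31 w 0.970 F [0.4 0.3 0.3] -> [0.0, -0.02, 2.74] [0.01, 0.01, -0.18]
[423.49259165 275.57764166]
trivet [417.79610467 270.74212844]
```

View pics/w5.png

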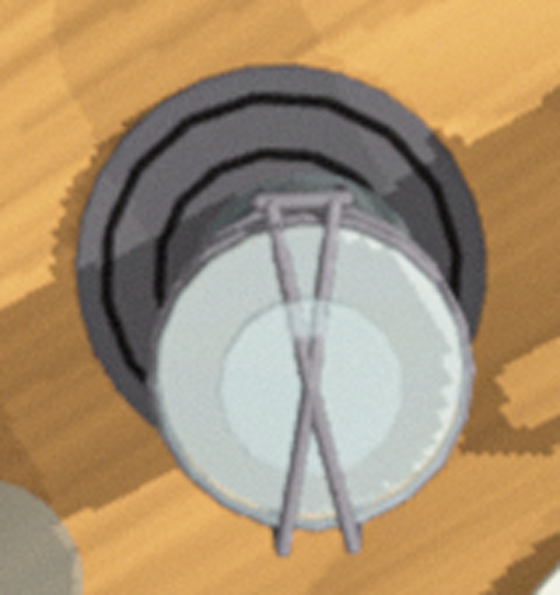

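```bash
python3 - <<'E'
from h import *
P=camera_params("wrist")
c=at("wrist",(309.2,237.3),120,P);print(c,"trivet",at("wrist",(300.2,206),8,P))
plan(c[0]+.5,c[1]-.5,74,60)
E
```

```text
[422.97306069 277.20829598] trivet [417.03222222 272.14432287]
clk 13.10 tcp [428.1 272.9 211. ] jaw 57.2 q6 -30 w 0.994 F [ 0.  -0.1 -0.2] -> [0.12, 0.01, 2.74] [0.01, 0.01, -0.35]
```

>>> apply_moves:
  targets:
    - [[0.05,0,0.8,0,0,-0.35,1],[0.05,0,0.8,0,0,-0.35,1],[0.05,0,0.8,0,0,-0.35,1]]

```text
clock: 13.48
eef_pos: [426.4, 273.5, 171.3]
orientation: [[-0.865, 0.502, 0.001], [0.502, 0.865, 0.0], [-0.0, 0.001, -1.0]]
ft_force: [-1.1, 0.4, 0.4]
width: 1.002
```

```bash
python3 - <<'E'
from h import *
plan(425,275,74,60)
P=camera_params("wrist");im=get_image("wrist")
crop(im,200,110,240,200,"w6.png",3);print(px("wrist",(425,275,120),P))
print(P["cam_to_world"][:3,3])
E
```

```text
clk 13.47 tcp [426.4 273.5 171.3] jaw 59.9 q6 -33 w 1.002 F [-1.1  0.4  0.4] -> [0.04, 0.01, 1.95] [0.0, 0.0, -0.01]
[309.2010983  262.17423351]
[365.28109592 307.60371036 337.38213043]
```

View pics/w6.png

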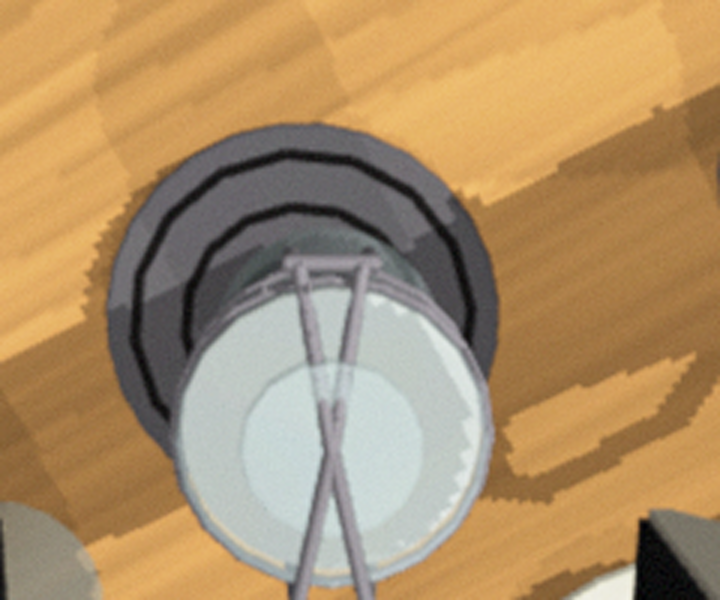

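```bash
python3 - <<'E'
from h import *
P=camera_params("wrist")
for z in(112,120):print(at("wrist",(310.8,254.0),z,P))
print("trivet",at("wrist",(300.7,215),8,P))
c=at("wrist",(310.8,254.0),120,P);plan(*c,74,60)
E
```

```text
[423.93404899 277.34992024]
[421.86321933 278.42674601]
trivet [417.30983948 272.91731549]
clk 13.53 tcp [426.8 273.8 171.8] jaw 59.9 q6 -33 w 1.003 F [-0.1  0.2  0.1] -> [0.14, 0.03, 1.96] [0.01, 0.01, -0.01]
```

>>> apply_moves:
  targets:
    - [[0.07,0.02,0.8,0,0,0,1],[0.07,0.02,1.5,0,0,0,1],[0.07,0.02,1.94,0,0,0,1],[0.07,0.02,1.94,0,0,0,0],[0.07,0.02,1.94,0,0,0,0],[0.07,0.02,1.94,0,0,0,0],[0.07,0.02,1.94,0,0,0,0],[0.07,0.02,1.94,0,0,0,0]]
  newtons: 25

```text
clock: 14.52
eef_pos: [424.4, 277.0, 74.6]
orientation: [[-0.867, 0.498, 0.002], [0.498, 0.867, 0.001], [-0.001, 0.002, -1.0]]
ft_force: [0.2, 0.9, 6.9]
width: 0.662
```

```bash
python3 - <<'E'
from h import *
plan(586,24,74,60)
cv2.imwrite("pics/w7.png",get_image("wrist"))
E
```

```text
clk 14.53 tcp [424.4 277.   74.6] jaw 60.1 q6 -33 w 0.662 F [0.2 0.9 6.9] -> [-5.32, -2.78, 0.01] [0.02, 0.01, 0.01]
```

View pics/w7.png

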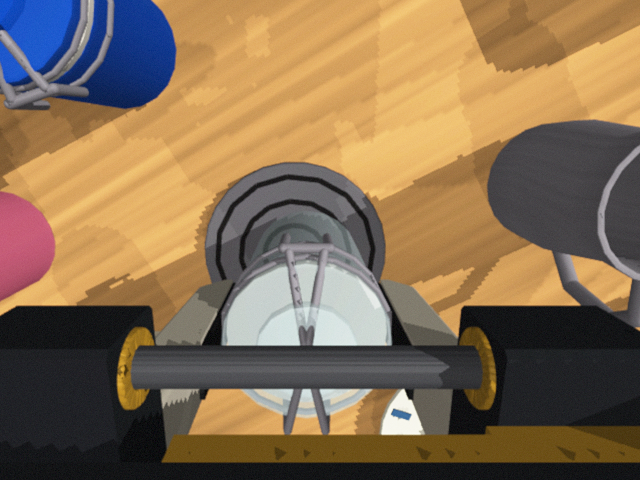

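>>> apply_moves:
  targets:
    - [[0,0,-0.6,0,0,0,0],[0,0,-1.5,0,0,0,0],[0,0,-2.5,0,0,0,0],[-0.5,-0.25,-2.8,0,0,0,0],[-1.4,-0.7,-2.8,0,0,0,0],[-2.4,-1.25,-2.8,0,0,0,0],[-3.4,-1.75,-2.8,0,0,0,0],[-4.4,-2.25,-2.8,0,0,0,0]]

```text
clock: 15.58
eef_pos: [558.3, 67.7, 212.5]
orientation: [[-0.867, 0.498, -0.001], [0.498, 0.867, 0.0], [0.001, -0.0, -1.0]]
ft_force: [0.6, 0.9, -3.5]
width: 0.661
```

```bash
python3 - <<'E'
from h import *
plan(586,24,130,60)
E
```

```text
clk 15.57 tcp [558.3  67.7 212.5] jaw 60.1 q6 -58 w 0.661 F [ 0.6  0.9 -3.5] -> [-0.92, -0.48, 1.65] [-0.0, -0.01, 0.01]
```

>>> apply_moves:
  targets:
    - [[-0.6,-0.3,0.2,0,0,0,0],[-0.92,-0.48,0.8,0,0,0,0],[-0.92,-0.48,1.5,0,0,0,0],[-0.92,-0.48,1.65,0,0,0,0],[-0.92,-0.48,1.65,0,0,0,0]]

```text
clock: 16.2
eef_pos: [585.4, 25.8, 130.3]
orientation: [[-0.867, 0.498, -0.002], [0.498, 0.867, 0.0], [0.001, -0.001, -1.0]]
ft_force: [-0.4, 0.2, -3.3]
width: 0.664
```

```bash
python3 - <<'E'
from h import *
plan(586.2,24.3,73,60)
cv2.imwrite("pics/w8.png",get_image("wrist"))
im=get_image("scene");crop(im,220,170,180,150,"s8.png",4)
E
```

```text
clk 16.20 tcp [585.4  25.8 130.3] jaw 60.1 q6 -63 w 0.664 F [-0.4  0.2 -3.3] -> [-0.03, -0.02, 1.15] [-0.0, -0.01, 0.02]
```

View pics/w8.png

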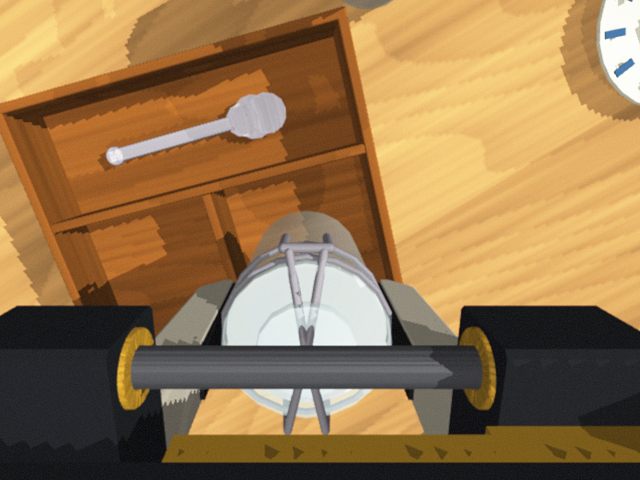

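View pics/s8.png

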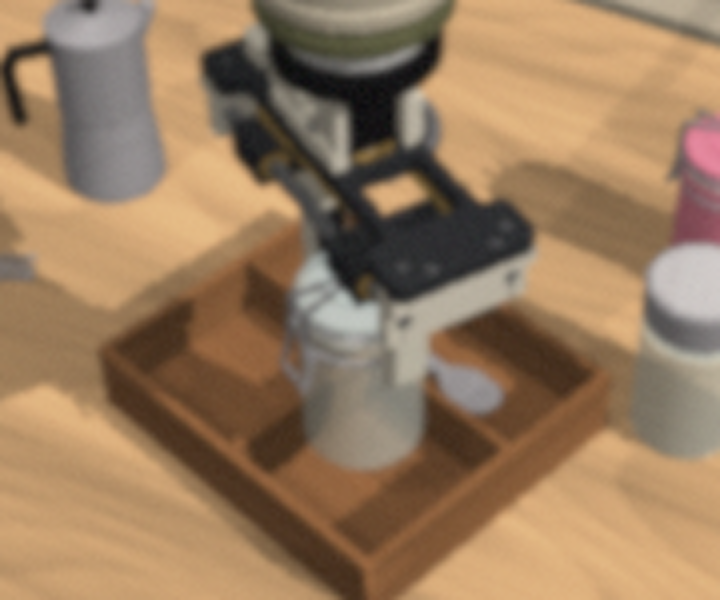

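The canister hangs upright over the +y bay. Lowering and releasing with a partial opening.

>>> apply_moves:
  targets:
    - [[-0.02,-0.01,0.5,0,0,0,0],[-0.02,-0.01,0.95,0,0,0,0],[-0.02,-0.01,1.11,0,0,0,0],[-0.02,-0.01,1.15,0,0,0,0],[-0.02,-0.01,1.15,0,0,0,0.9],[-0.02,-0.01,1.15,0,0,0,0.9],[-0.02,-0.01,0.5,0,0,0,0.9],[-0.02,-0.01,-0.6,0,0,0,0.9]]

```text
clock: 17.3
eef_pos: [585.2, 24.6, 160.1]
orientation: [[-0.867, 0.498, -0.004], [0.498, 0.867, 0.0], [0.003, -0.002, -1.0]]
ft_force: [1.4, -0.2, 1.0]
width: 0.897
```

```bash
python3 - <<'E'
from h import *
plan(446,149.5,190,60)
P=camera_params("wrist");cv2.imwrite("pics/w9.png",get_image("wrist"))
print(px("wrist",(586.2,24.3,118),P))
E
```

```text
clk 17.30 tcp [585.2  24.6 160.1] jaw 60.1 q6 -63 w 0.897 F [ 1.4 -0.2  1. ] -> [3.66, 0.78, -0.59] [-0.01, -0.02, 0.01]
[308.77699698 272.81492767]
```

View pics/w9.png

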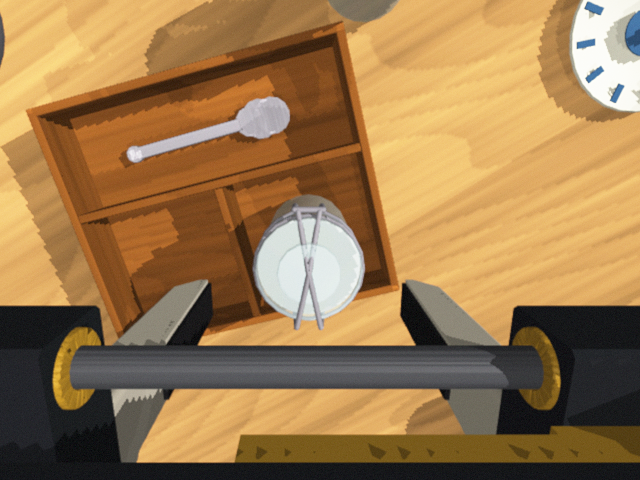

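The canister stands in its bay with its lid at (309,268), close to the prediction (309,273). Next is the jar.

>>> apply_moves:
  targets:
    - [[0.3,0.1,-0.6,0,0,0,1],[1.4,0.3,-0.6,0,0,0,1],[2.5,0.55,-0.6,0,0,0,1],[3.4,0.75,-0.6,0,0,0,1],[3.66,0.78,-0.4,0,0,0,1],[3.66,0.78,-0.4,0,0,0,1],[3.66,0.78,-0.4,0,0,0,1]]

```text
clock: 18.23
eef_pos: [448.3, 148.9, 180.8]
orientation: [[-0.867, 0.499, 0.001], [0.499, 0.867, -0.0], [-0.001, 0.0, -1.0]]
ft_force: [-0.6, 0.3, 0.5]
width: 1.002
```

```bash
python3 - <<'E'
from h import *
plan(446,149.5,79,60)
P=camera_params("wrist");cv2.imwrite("pics/w10.png",get_image("wrist"))
print(px("wrist",(446,149.5,110),P))
for r in search_frame("wrist","jar"):print(r,at("wrist",r["uv"],110,P))
E
```

```text
clk 18.23 tcp [448.3 148.9 180.8] jaw 60.1 q6 -48 w 1.002 F [-0.6  0.3  0.5] -> [0.05, -0.01, 2.04] [0.0, 0.01, 0.01]
[307.07588593 252.14278507]
{'uv': [309.2, 244.3], 'confidence': 0.64} [442.33528067 153.09834831]
```

View pics/w10.png

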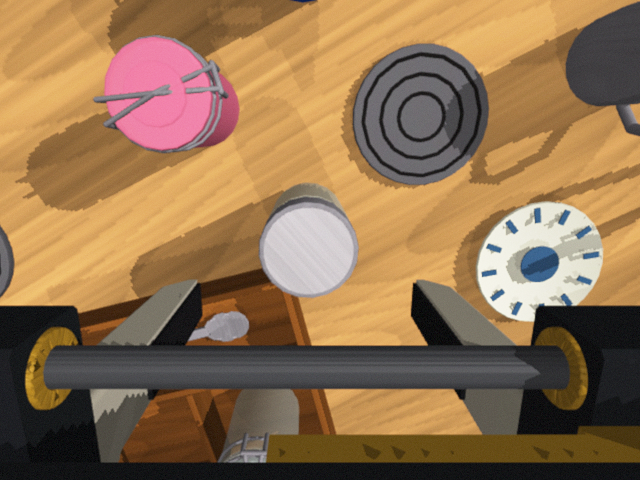

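```bash
python3 - <<'E'
from h import *
P=camera_params("wrist")
print(at("wrist",(309,248.5),110,P),"trivet",at("wrist",(421.5,114),8,P))
E
```

```text
[444.57333092 151.61241582] trivet [417.12979067 272.40790111]
```

>>> apply_moves:
  targets:
    - [[0.08,0,0.9,0,0,0,1],[0.08,0,1.7,0,0,0,1],[0.08,0,2.03,0,0,0,1],[0.08,0,2.03,0,0,0,0],[0.08,0,2.03,0,0,0,0],[0.08,0,2.03,0,0,0,0],[0.08,0,2.03,0,0,0,0],[0.08,0,2.03,0,0,0,0]]
  newtons: 25

```text
clock: 19.32
eef_pos: [445.0, 151.9, 80.4]
orientation: [[-0.867, 0.498, 0.002], [0.498, 0.867, 0.001], [-0.002, 0.002, -1.0]]
ft_force: [0.2, -0.2, 6.0]
width: 0.661
```

```bash
python3 - <<'E'
from h import *
plan(421,271.5,130,60)
E
```

```text
clk 19.32 tcp [445.  151.9  80.4] jaw 60.1 q6 -48 w 0.661 F [ 0.2 -0.2  6. ] -> [1.61, 1.84, -0.99] [0.01, 0.01, 0.02]
```

>>> apply_moves:
  targets:
    - [[0,0,-0.5,0,0,0,0],[0,0,-0.9,0,0,0,0],[0.6,0.7,-0.9,0,0,0,0],[1.2,1.4,-0.9,0,0,0,0],[1.62,1.83,-0.9,0,0,0,0],[1.62,1.83,-0.7,0,0,0,0],[1.62,1.83,-0.5,0,0,0,0],[1.62,1.83,-0.5,0,0,0,0]]

```text
clock: 20.32
eef_pos: [418.3, 269.8, 102.3]
orientation: [[-0.867, 0.499, -0.003], [0.499, 0.867, -0.002], [0.002, -0.003, -1.0]]
ft_force: [-0.0, -0.4, -3.5]
width: 0.66
```

```bash
python3 - <<'E'
from h import *
plan(420,271.5,89,60)
cv2.imwrite("pics/w11.png",get_image("wrist"))
im=get_image("scene");crop(im,380,200,160,130,"s11.png",4.5)
E
```

```text
clk 20.32 tcp [418.3 269.8 102.3] jaw 60.1 q6 -33 w 0.660 F [-0.  -0.4 -3.5] -> [-0.01, 0.05, 0.27] [-0.02, -0.01, 0.01]
```

View pics/s11.png

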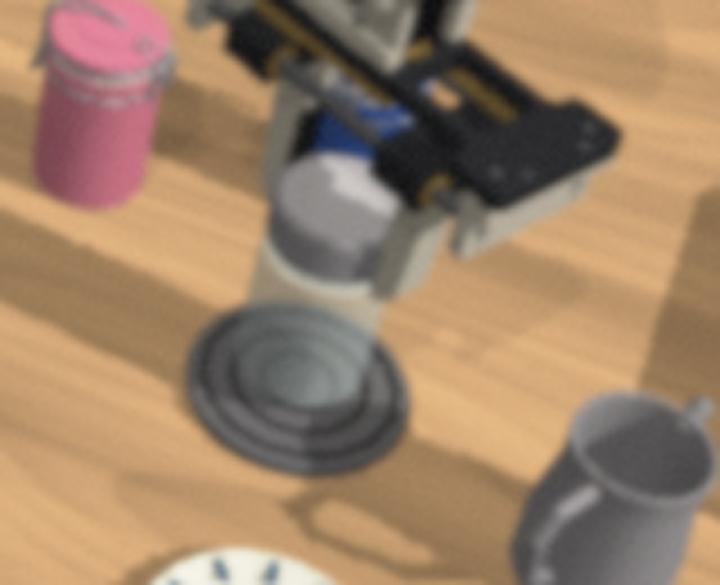

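View pics/w11.png

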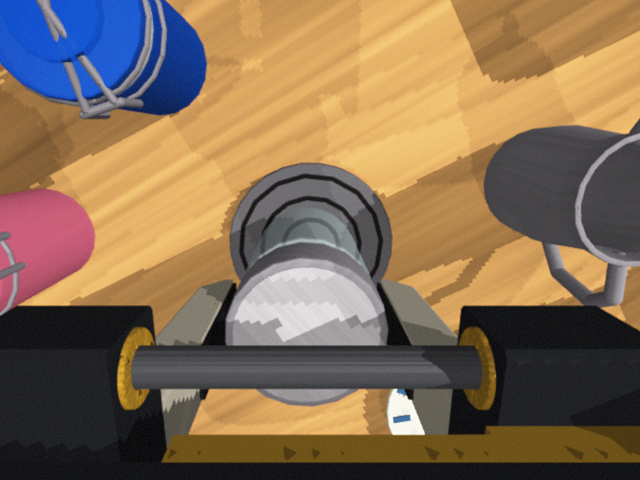

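Nicely centred over the left trivet. Setting it down and releasing.

>>> apply_moves:
  targets:
    - [[0,0.04,0.15,0,0,0,0],[0,0.04,0.25,0,0,0,0],[0,0.04,0.29,0,0,0,0],[0,0.04,0.29,0,0,0,1],[0,0.04,0.29,0,0,0,1],[0,0.04,0.29,0,0,0,1],[0,0.04,-0.5,0,0,0,1],[0,0.04,-1.6,0,0,0,1]]

```text
clock: 21.42
eef_pos: [419.0, 272.4, 183.6]
orientation: [[-0.867, 0.498, -0.003], [0.498, 0.867, -0.002], [0.002, -0.003, -1.0]]
ft_force: [0.8, 0.5, -0.5]
width: 1.0
```

```bash
python3 - <<'E'
from h import *
plan(429.5,-262.5,220,64)
P=camera_params("wrist");cv2.imwrite("pics/w12.png",get_image("wrist"))
print(px("wrist",(420,271.5,118),P))
E
```

```text
clk 21.43 tcp [419.  272.4 183.6] jaw 60.1 q6 -33 w 1.000 F [ 0.8  0.5 -0.5] -> [-5.51, -9.17, -0.71] [-0.02, -0.01, -0.49]
[307.97753986 260.5614875 ]
```

View pics/w12.png

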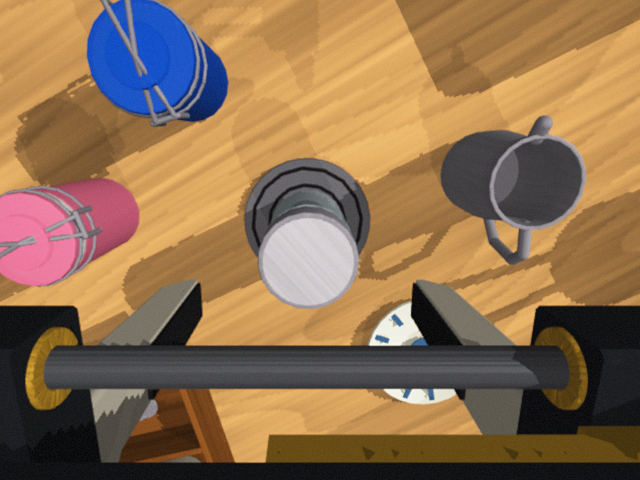

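The jar stands on the trivet. Now across to the pot.

>>> apply_moves:
  targets:
    - [[-5.5,-9.17,-0.8,0,0,-0.5,1],[-5.5,-9.17,-0.8,0,0,-0.5,1],[-5.5,-9.17,-0.8,0,0,-0.5,1],[-5.5,-9.17,-0.8,0,0,-0.5,1],[-5.5,-9.17,-0.8,0,0,-0.5,1],[-5.5,-9.17,-0.8,0,0,-0.5,1],[-5.5,-9.17,-0.8,0,0,-0.5,1],[-5.5,-9.17,-0.8,0,0,-0.5,1]]

```text
clock: 22.48
eef_pos: [429.5, -227.8, 222.1]
orientation: [[-0.9, 0.437, 0.002], [0.437, 0.9, -0.001], [-0.002, -0.0, -1.0]]
ft_force: [0.9, 0.3, 0.2]
width: 1.002
```

```bash
python3 - <<'E'
from h import *
plan(429.5,-262.5,215,64)
E
```

```text
clk 22.48 tcp [ 429.5 -227.8  222.1] jaw 64.1 q6 -98 w 1.002 F [0.9 0.3 0.2] -> [-0.3, -0.62, 0.14] [-0.0, 0.01, 0.01]
```

>>> apply_moves:
  targets:
    - [[-0.3,-0.62,0.14,0,0,0,1],[-0.3,-0.62,0.14,0,0,0,1],[-0.3,-0.62,0.14,0,0,0,1]]

```text
clock: 22.85
eef_pos: [429.6, -259.4, 214.4]
orientation: [[-0.9, 0.437, 0.0], [0.437, 0.9, 0.0], [0.0, 0.0, -1.0]]
ft_force: [-0.4, 0.1, 0.5]
width: 0.999
```

```bash
python3 - <<'E'
from h import *
P=camera_params("wrist");cv2.imwrite("pics/w13.png",get_image("wrist"))
plan(429.5,-262.5,87,64)
print(px("wrist",(429.5,-262.5,138),P),px("wrist",(429.5,-262.5,120),P))
E
```

```text
clk 22.90 tcp [ 429.7 -259.   214.6] jaw 64.2 q6 -101 w 1.000 F [ 0.4  0.6 -0.4] -> [-0.03, -0.07, 2.55] [0.0, 0.0, 0.02]
[303.27918328 255.50726989] [303.46800776 247.94409025]
```

View pics/w13.png

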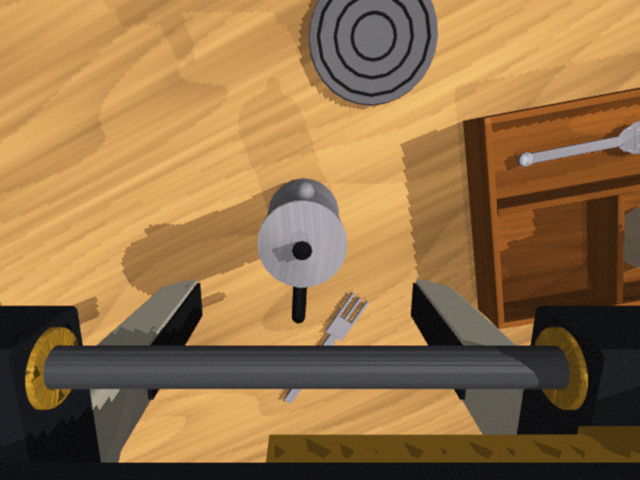

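The wrist view shows the knob at (302,250), the spout at (306,190) and the handle end at (299,318). The jaw needs about -3° and 3 mm along tool x.

>>> apply_moves:
  targets:
    - [[0.03,-0.06,0.9,0,0,0.35,1],[0.03,-0.06,1.8,0,0,0.35,1],[0.03,-0.06,2.4,0,0,0.35,1],[0.03,-0.06,2.55,0,0,0.35,1],[0.03,-0.06,2.55,0,0,0.35,0],[0.03,-0.06,2.55,0,0,0.35,0],[0.03,-0.06,2.55,0,0,0.35,0],[0.03,-0.06,2.55,0,0,0.35,0]]
  newtons: 30

```text
clock: 23.9
eef_pos: [427.5, -262.3, 87.8]
orientation: [[-0.877, 0.48, 0.001], [0.48, 0.877, -0.001], [-0.002, 0.0, -1.0]]
ft_force: [-0.5, -0.6, 4.3]
width: 0.64
```

```bash
python3 - <<'E'
from h import *
plan(559,-79,150,60)
cv2.imwrite("pics/w14.png",get_image("wrist"))
E
```

```text
clk 23.90 tcp [ 427.5 -262.3   87.8] jaw 61.3 q6 -99 w 0.640 F [-0.5 -0.6  4.3] -> [-0.55, 4.48, -1.24] [0.0, 0.01, 0.16]
```

View pics/w14.png

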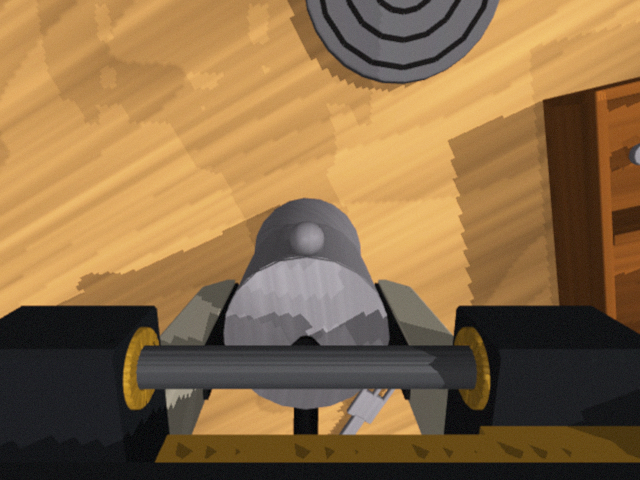

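>>> apply_moves:
  targets:
    - [[0,0,-0.5,0,0,0,0],[0,0,-1.2,0,0,0,0],[-0.05,0.4,-1.6,0,0,0,0],[-0.15,1.3,-1.7,0,0,0,0],[-0.28,2.3,-1.7,0,0,0,0],[-0.4,3.3,-1.7,0,0,0,0],[-0.5,4.1,-1.7,0,0,0,0],[-0.55,4.48,-1.5,0,0,0,0]]

```text
clock: 24.95
eef_pos: [559.6, -77.0, 161.9]
orientation: [[-0.878, 0.478, 0.001], [0.478, 0.878, 0.0], [-0.001, 0.0, -1.0]]
ft_force: [-0.6, -0.1, -3.2]
width: 0.641
```

>>> apply_moves:
  targets:
    - [[0,0,0.3,0,0,0,0],[0,0,0.3,0,0,0,0]]

```text
clock: 25.2
eef_pos: [556.2, -79.2, 144.0]
orientation: [[-0.877, 0.48, -0.005], [0.48, 0.877, 0.001], [0.005, -0.002, -1.0]]
ft_force: [0.3, -0.3, -3.2]
width: 0.64
```

```bash
python3 - <<'E'
from h import *
plan(558.9,-78.5,94,61.3)
cv2.imwrite("pics/w15.png",get_image("wrist"))
im=get_image("scene");crop(im,220,150,180,150,"s15.png",4)
im=get_image("top");crop(im,130,110,290,190,"t15.png",2.7)
E
```

```text
clk 25.20 tcp [556.2 -79.2 144. ] jaw 61.3 q6 -75 w 0.640 F [ 0.3 -0.3 -3.2] -> [-0.04, 0.04, 1.0] [-0.01, -0.03, -0.0]
```

View pics/w15.png

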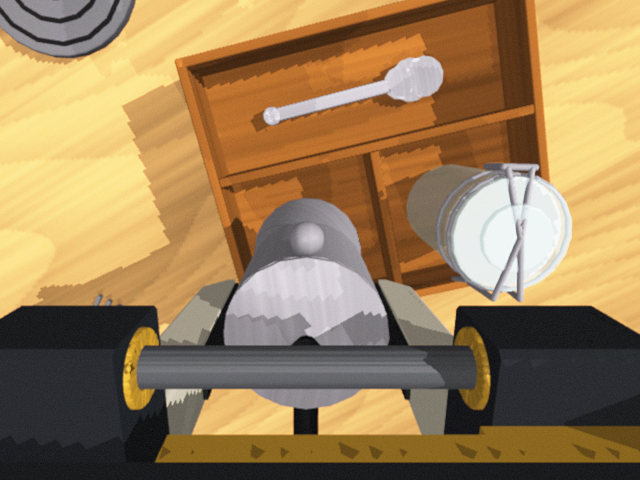

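View pics/s15.png

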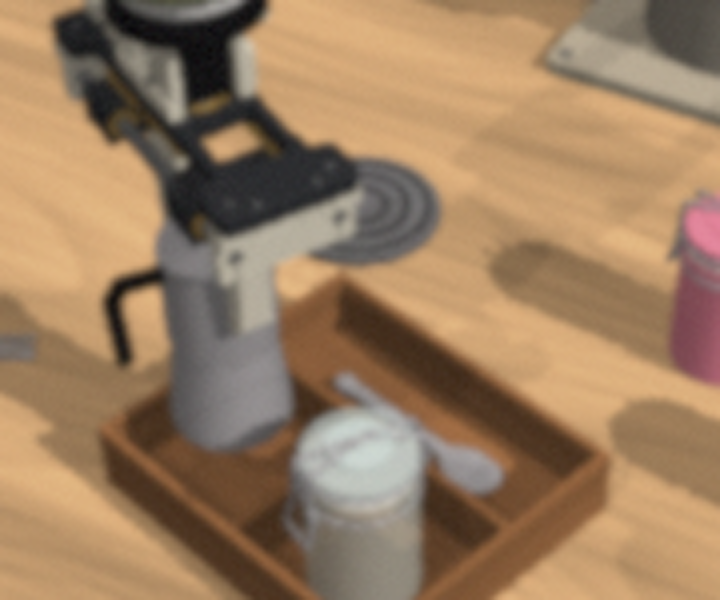

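>>> apply_moves:
  targets:
    - [[0,0.02,0.45,0,0,0,0],[0,0.02,0.85,0,0,0,0],[0,0.02,0.98,0,0,0,0],[0,0.02,1.01,0,0,0,0],[0,0.02,1.01,0,0,0,0.78],[0,0.02,1.01,0,0,0,0.78],[0,0.02,0.4,0,0,0,0.78],[0,0.02,-0.7,0,0,0,0.78]]

```text
clock: 26.35
eef_pos: [557.5, -77.4, 181.1]
orientation: [[-0.877, 0.48, -0.004], [0.48, 0.877, 0.001], [0.004, -0.001, -1.0]]
ft_force: [-0.5, -0.7, -0.4]
width: 0.779
```

>>> apply_moves:
  targets:
    - [[0,0,-0.8,0,0,0,0.78],[0.3,-1,-1.3,0,0,0,0.78],[0.6,-2,-1.3,0,0,0,0.78],[0.9,-3,-1.3,0,0,0,0.78],[1.2,-4,-1.3,0,0,0,0.78],[1.5,-5,-1.3,0,0,0,0.78],[1.5,-5,-1.3,0,0,0,0.78]]

```text
clock: 27.22
eef_pos: [371.5, -263.5, 248.0]
orientation: [[-0.875, 0.484, 0.001], [0.484, 0.875, -0.002], [-0.002, -0.001, -1.0]]
ft_force: [1.5, 0.2, -0.2]
width: 0.783
```

```bash
python3 - <<'E'
from h import *
plan(500,-300,200)
im=get_image("top");cv2.imwrite("pics/t16.png",im)
crop(im,130,110,290,190,"t16c.png",2.7)
im=get_image("scene");crop(im,160,150,400,230,"s16.png",2)
E
```

```text
clk 27.23 tcp [ 371.5 -263.5  248. ] jaw 61.0 q6 -103 w 0.783 F [ 1.5  0.2 -0.2] -> [-2.6, 0.61, 0.97] [-0.01, 0.01, 0.0]
```

View pics/t16c.png

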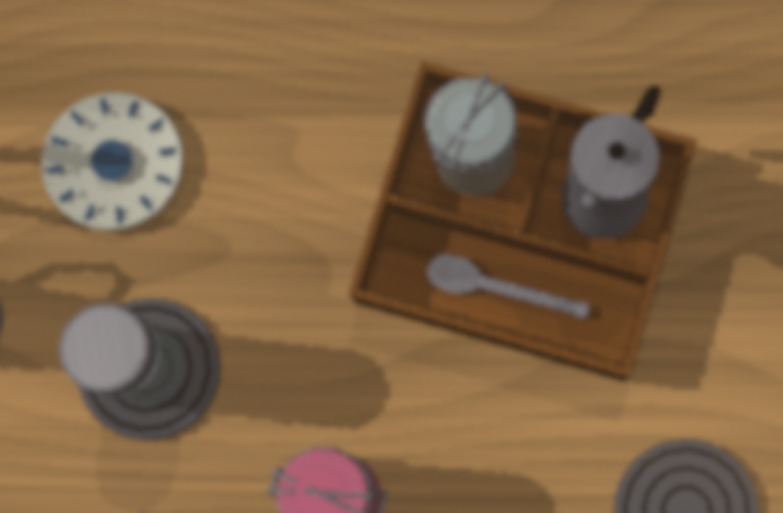

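View pics/s16.png

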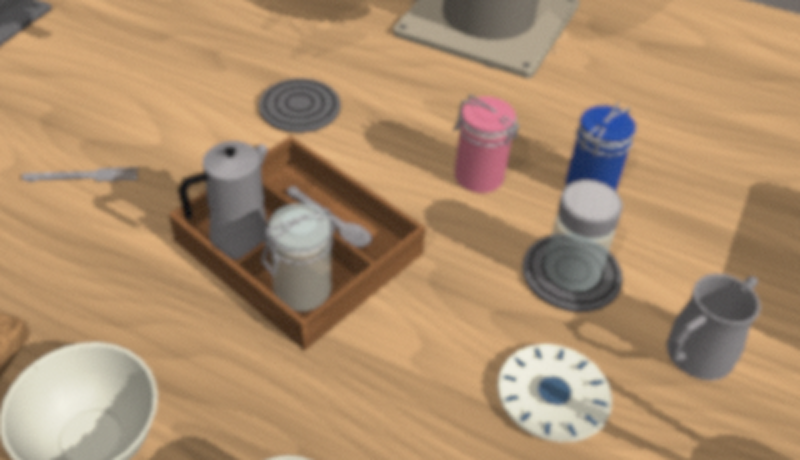

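```bash
python3 - <<'E'
from h import *
t=lambda u,v:(130+u/2.7-.3,110+v/2.7-.3); s=lambda u,v:(160+u/2-.25,150+v/2-.25)
cc=np.array([535.8,-17.1]);y=np.radians(-15);R=np.array([[np.cos(y),-np.sin(y)],[np.sin(y),np.cos(y)]])
for n,z,a,b in(("can",118,(471,122),(301,227)),("pot",144,(616,150),(230,152)),("spoon",8,((425+597)/2,(268+314)/2),((290+370)/2,(192+241)/2))):
    for c,uv in(("top",t(*a)),("scene",s(*b))):
        p=at(c,uv,z);print(n,c,p.round(1),"caddy",(R.T@(p-cc)).round(1))
for c,j,tr in(("top",t(104,347),t(150,369)),("scene",s(590,203),s(572,271))):
    p=at(c,j,118);q=at(c,tr,8);print("jar",c,p.round(1),q.round(1),np.linalg.norm(p-q).round(1))
print("saucer",at("top",t(112,160),13))
im=cv2.imread("pics/t16.png");crop(im,420,150,140,130,"c16.png",5)
E
```

```text
can top [586.   22.6] caddy [38.2 51.3]
can scene [598.2  29.2] caddy [48.3 60.8]
pot top [560.1 -77.2] caddy [ 39.  -51.8]
pot scene [563.6 -76.3] caddy [ 42.1 -50. ]
spoon top [485.1  -6.5] caddy [-51.8  -2.9]
spoon scene [480.5  -4.6] caddy [-56.6  -2.3]
jar top [423.5 270.9] [420.4 269.5] 3.4
jar scene [425.4 268.8] [421.9 269.9] 3.7
saucer [582.94334483 305.56929022]
```

View pics/c16.png

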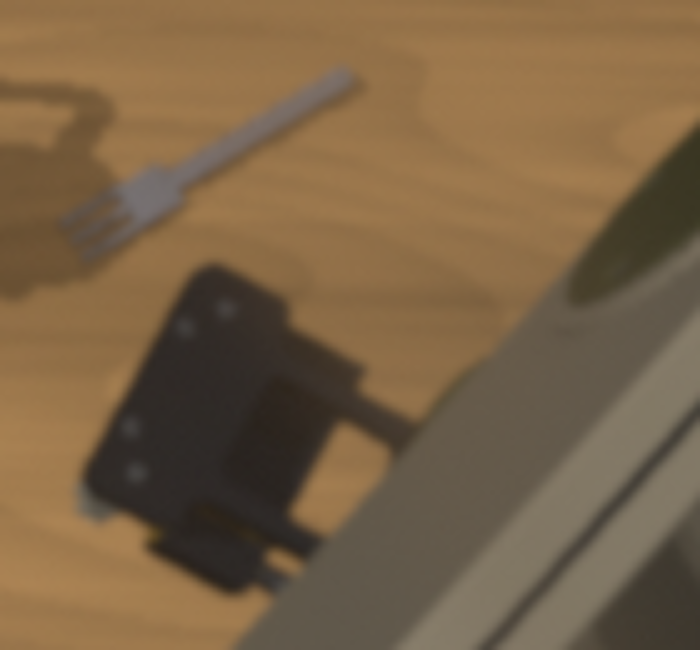

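All within tolerance, and the fork and saucer haven't moved. Handing in.

```bash
python3 - <<'E'
from rig import *
print(sign_off())
E
```

```text
the job is handed in; nothing more can be done
None
```

The job is handed in, at about 28 s on the robot's clock. The handover gives no verdict, so the figures below are my own camera checks.

I parked the jar on the counter and laid the teaspoon in the slot. The canister then went from the left trivet into the +y bay, the jar onto that trivet, and the pot into the -y bay.

| Item | Last check | Position | Target |
|---|---|---|---|
| Canister | top camera | (38, 51) mm in the caddy frame | (38, 53) |
| Pot | top camera | (39, -52) mm in the caddy frame | (38, -53) |
| Teaspoon | top camera | (-52, -3) mm in the caddy frame, looks flat | (-53, 0) |
| Jar | top and scene cameras | about 3.5 mm from the trivet centre | within 24 mm |

- **Left alone:** the saucer and fork have not moved in the before-and-after top views. I looked at the jug only by eye, and it was never touched.
- **Disagreements:** the scene camera put the canister about 14 mm from the top camera's position, at (48, 61) mm, still inside tolerance. I put that down to a roughly read lid pixel. Earlier, the wrist camera placed the canister and trivet about 5 mm from where the other two cameras did, so I used positions in between.

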